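Lengthen a telescoping stand leg to its index hole

TASK

The telescoping leg of a lab stand is held in the bench clamp. Make it longer by one hole: press its spring snap button flush, slide the outer tube out away from the clamp, and let the button snap out fully in the next hole, the one in the steel index band. The band has been set by hand, so press and push gently and feel for the click instead of ramming the tube, and leave the things standing around untouched.

Things in the scene. Friction and masses are not known exactly. Their poses are not given: they have to be found in the camera images.
- leg_clamp: Grey clamp block (85 mm long, 60 wide, top 98 mm above the worktop, on a dark plate), fixed; holds the leg's steel inner tube level. Origin: on the worktop straight below the snap button's centre. x axis: level along the leg from clamp to rubber foot = the way that lengthens it; z up. Block at x = -198 to -112 mm, plate -220 to -90 mm.
- leg_tube (a joint): Slide of the outer tube (square aluminium, 34 mm wide, flat top 75 mm above the worktop, wall 2.5 mm), in m: 0 at the start (button in the hole nearest the collar), grows as the leg lengthens; 1 mm play. Next 18 mm hole: in the steel band clamped round the tube, 37 to 55 mm from the first (differs each time). At 0 the tube spans clamp x = -92 to +137 mm, foot included. Friction 3 to 4 N.
- collar_face (a point): Foot of the black push collar's near face (towards the button), mid-width, on the tube's top surface. The collar, 10 mm thick along the leg, 46 mm wide, stands 18 mm above the tube's top and moves with the tube. At the start the face is 15 mm from the button's centre, so one closed fingertip can hold the button down and push this face at the same time.
- snap_button (a joint): Button travel in m: 0 fully out, 0.007 flush with the tube's top, 0.0095 held down under the wall. Spring 2.2 N at first, 4.5 N when flush. When flush, pushing the tube (8 to 15 N) wedges the dome under the hole's edge; after 7 mm of slide it stays down by itself until it springs out in the next hole and stops the tube. Less than half pressed, it locks the tube.
- button_top (a point): Top of the domed steel snap button, 16 mm in diameter, standing 7 mm above the tube's top at the start. The button is on the fixed inner tube: it only moves up and down.
- reagent_bottle: Bystander: small plastic bottle with blue cap, 51 mm in diameter, 96 mm high, standing loose; origin at the centre of its base.
- media_bottle: Bystander: glass bottle with orange cap, 66 mm in diameter, 113 mm high, standing loose; origin at the centre of its base.
- tape_roll: Bystander: roll of green tape, 68 mm in diameter, 19 mm high, lying loose beside the leg; origin at the centre of its underside.

How it is judged:
On the way, in this order (a step that is already met when the one before it is completed fails the run):
1. the snap button is pressed in (by 5 mm or more) while the tube has not yet left the first hole (value of joint snap_button above 0.005 m and value of joint leg_tube below 0.004 m).
2. the tube slides out with the button held down under its wall (value of joint snap_button above 0.0075 m and value of joint leg_tube between 0.009 and 0.034 m).
3. the button has snapped out in the next hole (value of joint leg_tube between 0.035 and 0.057 m and value of joint snap_button below 0.0015 m), for 0.3 s.
At the end, for the whole second after the job is handed in: The outer tube stands 35 to 57 mm longer than at the start, at rest, with the snap button fully out (within 1.5 mm) in the next hole; the two bottles and the tape roll are within 15 mm of where they stood (all of step 3 and not (velocity of joint leg_tube above 0.005 m/s) and distance of each of reagent_bottle, media_bottle, tape_roll from where it was at the start of the episode below 0.015 m); the robot touches nothing.
It fails at once if the leg, its button or the clamp is pressed or pushed with more than 28 N (contact force between any of the fingers, the arm and leg_clamp above 28 N).
It fails at once if the tube runs more than 60 mm out, past the next hole (value of joint leg_tube above 0.06 m).
It fails at once if the reagent bottle is disturbed (moved by more than 15 mm) (distance of reagent_bottle from where it was at the start of the episode above 0.015 m).
It fails at once if the media bottle is disturbed (moved by more than 15 mm) (distance of media_bottle from where it was at the start of the episode above 0.015 m).
It fails at once if the tape roll is disturbed (moved by more than 15 mm) (distance of tape_roll from where it was at the start of the episode above 0.015 m).
It also fails if it takes over 64 s, if anything falls off the work surface, if the arm or the gripper's body presses on something with over 40 N, if the wrist force passes 120 N, or if a joint passes its speed limit or range.

ROBOT

A 6-joint arm with a two-finger parallel gripper is mounted at the origin on a cart in front of the work surface, level with it; the furniture and walls round the work are solid. World frame = base frame: x ahead of the robot, y to its left, z up, the work surface at z = 0. Lengths are in m, angles in rad, forces in N, time in s.
With the tool pointing down it reaches from about 0.4 to 0.825 m from the base axis. Payload 7 kg.
Tool frame: the origin (TCP) lies where the fingers leave the gripper's body, on its centre line; the fingertips stand 73 mm ahead of it and the grasp point (between the pads) lies 54 mm ahead of it; z points along the fingers, y is the direction in which the jaws open and shut (so a half turn about z gives the same grasp; the last joint's range is limited). The gripper opens to 85 mm and grips with 20 to 120 N. Pads are 22 mm wide; open, the fingers measure 114 mm over their backs; the gripper's body (76 mm by 85 mm) begins 54 mm behind the grasp point. The pads swing forward as they close: fully open they stand 13 mm farther back than shut.
Start: joints at [-0.877, 0.359, 0.012, 0, -1.224, -0.288], TCP at [0.266, -0.62, 0.304] pointing down, gripper open.
Joint ranges: [-3.07, 3.07], [-1.43, 2.12], [-1.02, 1.25], [-3.03, 1.67], [-3.05, -0], [-3.03, 3.03]. Speed limits (rad/s): [2.39, 2.39, 3.01, 3.14, 3.14, 3.14].

INTERFACE

Orientations are given as a unit quaternion [x, y, z, w].
In Python, from cell import env gives the robot as it stands. Calls block until the motion is done:
- env.movep(position, orientation): joint-space move of the TCP to a pose.
- env.move_linear(position, orientation=None, rate=0.15, until_force=None): straight line of the TCP; orientation=None keeps the orientation; rate is the mean speed in m/s. With until_force (N) it stops when the force on the tool has changed by that much, and returns True; else False.
- env.movej(angles): joint-space move.
- env.let_go() and env.close_gripper(newtons=None): open the fingers fully, or close them until they stop; newtons is the grip in N (None keeps the last).
- env.sleep(seconds).
- env.ik(position, orientation): joint angles nearest the present ones, or None.
- env.snapshot(name): name is "scene" or "top" or "wrist"; returns a dict with "color" (420x560x3 uint8, red, green, blue), "fx", "fy", "cx", "cy" (pixels), "rvec" (rotation vector, rad) and "tvec" (3), from world to camera coordinates, as OpenCV has them. Camera axes: x right, y down, z forward; pixel columns grow to the right and rows downward; lengths in m; the calibration is good to about 2 mm. The wrist camera is an equidistant fisheye: a pixel r from the principal point sees the ray r / f radians off the axis. A picture is of the moment at which its call begins. There is no depth.
A pose or a line that the arm cannot do raises env.IKError and nothing moves.
- env.close_job(): hands the job in, once; it reports no verdict.
Readings, each from a call of its own:
- env.get_time_s(): time.
- env.get_joints(): joint angles.
- env.get_qvel(): joint speeds.
- env.get_tau(): joint torques, N m.
- env.get_tcp_pos(): TCP position.
- env.get_tcp_rot(): TCP orientation.
- env.get_ft_force(): force on the tool from outside, world axes, zero at the start.
- env.get_moment(): the same for the moment, N m.
- env.get_finger_gap(): finger opening in m.
Only numpy, scipy, OpenCV 4.12 (cv2) and the standard library are available. Lean on these libraries where they do the work, as an engineer would, in place of code of your own. Each camera call takes 0.05 s, during which the arm holds its last target.

## Working session

There is one attempt and no reset: what is moved stays moved. The work goes in short steps, each a Python script; the robot and the scene stay as the last script left them, time stands still between calls to the robot, and variables do not carry over. Pictures are saved under pics/ and viewed, and the job is handed in when it is done.

```bash
mkdir -p pics; ls; python3 - <<'E'
from cell import env
import cv2
for n in ("scene","top","wrist"):
    s=env.snapshot(n); cv2.imwrite(f"pics/{n}0.png",s["color"][:,:,::-1])
    print(n,s["fx"],s["fy"],s["cx"],s["cy"],s["rvec"],s["tvec"])
print(env.get_time_s(),env.get_tcp_pos(),env.get_tcp_rot(),env.get_ft_force(),env.get_finger_gap())
E
```

```text
pics
scene 425.2419116554923 425.2419116554923 279.47172330027416 213.826931283494 [ 0.75696298 -2.33112628  1.36803938] [0.55802384 0.20493909 0.59726948]
top 407.86417833072767 407.86417833072767 275.18039428200507 210.0489779365989 [ 2.17428557 -2.13985481  0.08382029] [0.06122756 0.67871959 0.87806303]
wrist 325.19226210127806 325.19226210127806 281.1610542612351 208.5774462887626 [-1.63898446 -2.4871667  -0.3289752 ] [ 0.67477608 -0.03476478  0.37633121]
0.15 [ 0.26633144 -0.61994917  0.30316826] [-2.01469263e-01  9.79494628e-01  6.09579631e-04 -1.96541965e-04] [0.50208639 0.5908182  0.42898591] 0.08514672411065616
```

View pics/scene0.png

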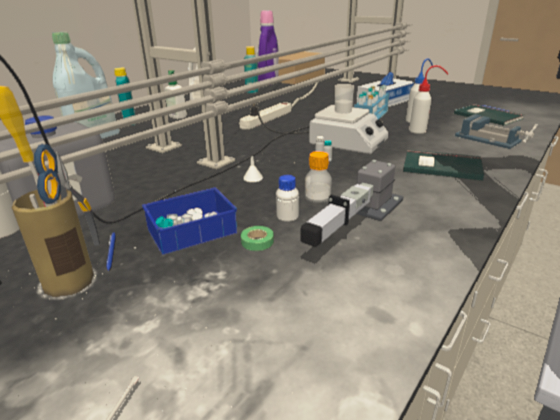

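View pics/top0.png

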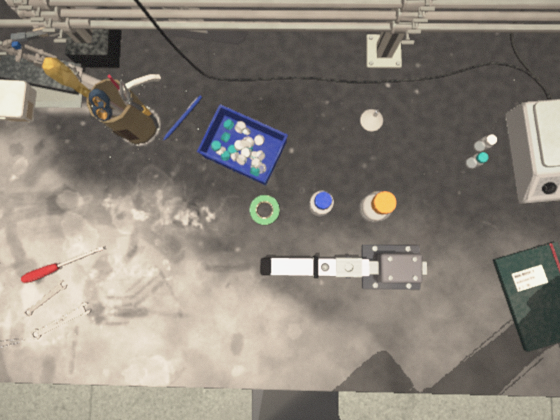

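View pics/wrist0.png

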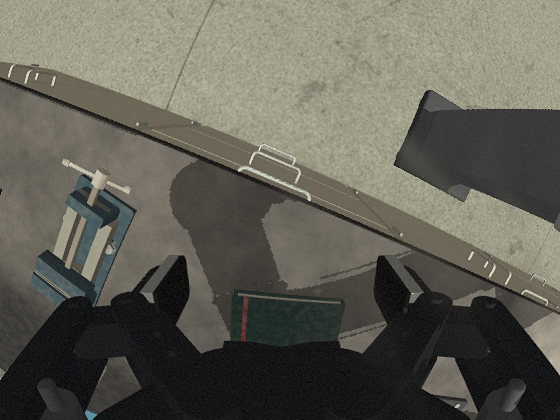

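```bash
python3 - <<'E'
import cv2
t=cv2.imread("pics/top0.png")[230:300,250:440]; cv2.imwrite("pics/topc.png",cv2.resize(t,None,fx=4.2,fy=4.2,interpolation=cv2.INTER_CUBIC))
t=cv2.imread("pics/scene0.png")[150:260,290:410]; cv2.imwrite("pics/scc.png",cv2.resize(t,None,fx=5,fy=5,interpolation=cv2.INTER_CUBIC))
E
```

```text
(no output)
```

View pics/topc.png

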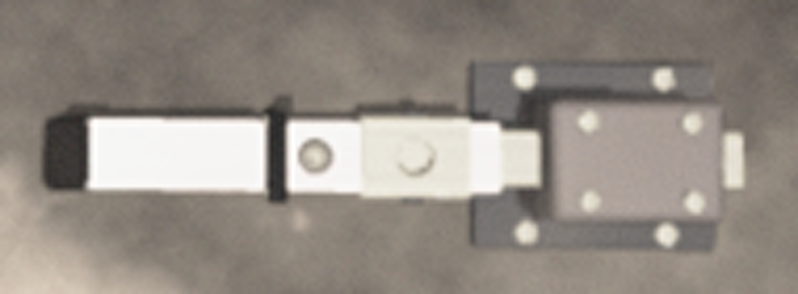

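View pics/scc.png

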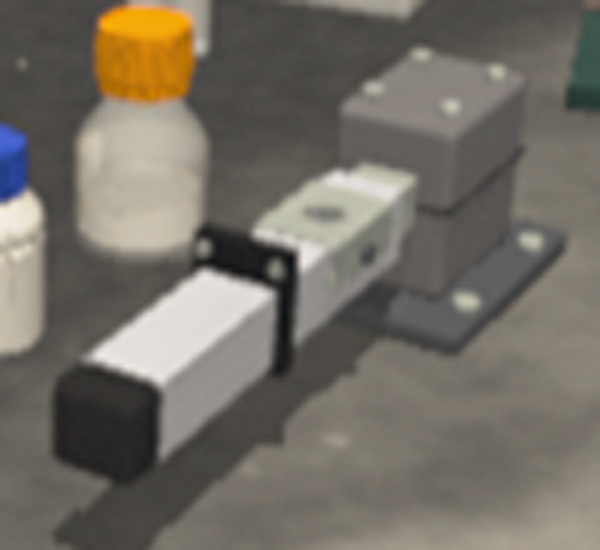

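```bash
cat > h.py <<'E'
import numpy as np, cv2
def ray(s,u,v):
    R=cv2.Rodrigues(np.array(s["rvec"],float))[0]; t=np.array(s["tvec"],float)
    if s.get("fish"):
        d=np.array([(u-s["cx"])/s["fx"],(v-s["cy"])/s["fy"]]); r=np.hypot(*d)
        c=np.array([d[0]/r*np.sin(r),d[1]/r*np.sin(r),np.cos(r)]) if r>1e-9 else np.array([0,0,1.])
    else: c=np.array([(u-s["cx"])/s["fx"],(v-s["cy"])/s["fy"],1])
    return -R.T@t, R.T@c
def at(s,u,v,z):
    o,d=ray(s,u,v); return o+d*(z-o[2])/d[2]
E
python3 - <<'E'
from cell import env
from h import *
s=env.snapshot("top"); f=lambda a,b,z:print(at(s,250+a/4.2-.38,230+b/4.2-.38,z).round(4))
for a,b,z in [(315,155,.080),(415,155,.0765),(287,155,.093),(65,152,.075),(122,153,.075),(502,155,.075),(360,155,.0765),(469,155,.0765),(553,102,.098),(720,102,.098),(553,217,.098),(720,217,.098)]: f(a,b,z)
sc=env.snapshot("scene")
print("blue",at(s,322,201,.096),"orange",at(s,384,203,.113),"tape",at(s,264.5,210,.019))
# scene: collar, button hidden? hole
print(at(sc,290+325/5,150+213/5,.0765))
print(ray(s,0,0)[0],ray(sc,0,0)[0])
E
```

```text
[ 0.5557 -0.0347  0.08  ]
[ 0.5565 -0.0849  0.0765]
[ 0.5559 -0.0197  0.093 ]
[0.5548 0.0903 0.075 ]
[0.5548 0.0616 0.075 ]
[ 0.5572 -0.1285  0.075 ]
[ 0.556  -0.0575  0.0765]
[ 0.557  -0.1118  0.0765]
[ 0.5841 -0.1487  0.098 ]
[ 0.5855 -0.2296  0.098 ]
[ 0.5286 -0.1482  0.098 ]
[ 0.5301 -0.2285  0.098 ]
blue [ 0.69191151 -0.02703722  0.096     ] orange [ 0.68743984 -0.15167376  0.113     ] tape [0.67910549 0.09685788 0.019     ]
[ 0.55130684 -0.07911852  0.0765    ]
[0.58453197 0.04880673 0.94411019] [0.18899885 0.66826115 0.47731326]
```

```bash
cat >> h.py <<'E'
from scipy.spatial.transform import Rotation as Ro
def q(sgn=1,l=(-0.015,1,0)):
    x=sgn*np.array(l,float); x/=np.linalg.norm(x); z=np.array([0,0,-1.]); y=np.cross(z,x)
    return Ro.from_matrix(np.c_[x,y,z]).as_quat()
E
python3 - <<'E'
from cell import env
from h import *
p=[0.5557,-0.0347,0.27]
for s in (1,-1):
    print(s,env.ik(p,q(s)))
print(Ro.from_quat(env.get_tcp_rot()).as_matrix().round(2))
s=env.snapshot("wrist"); s["fish"]=1
print(ray(s,0,0)[0], ray(s,281.2,208.6)[1])
E
```

```text
1 [ 0.2893213   0.19062376 -0.30089404  0.         -1.07927853  2.86727023]
-1 [ 0.2893213   0.19062376 -0.30089404  0.         -1.07927853 -0.27432243]
[[-0.92 -0.39 -0.  ]
 [-0.39  0.92  0.  ]
 [ 0.    0.   -1.  ]]
[ 0.2069908  -0.6454462   0.37304119] [ 0.23956605  0.10186073 -0.96552188]
```

```bash
python3 - <<'E'
from cell import env
from h import *
env.close_gripper(30)
env.movep([0.5557,-0.0347,0.25],q(-1))
print(env.get_time_s(),env.get_tcp_pos(),env.get_finger_gap(),env.get_ft_force())
s=env.snapshot("wrist"); cv2.imwrite("pics/w1.png",s["color"][:,:,::-1])
import pickle; pickle.dump({k:s[k] for k in s if k!="color"},open("w1.pkl","wb"))
s=env.snapshot("scene"); cv2.imwrite("pics/s1.png",s["color"][:,:,::-1])
E
```

```text
3.4 [ 0.55576718 -0.03535965  0.25002966] 3.341278356200223e-05 [-0.33822397 -0.18405292  0.28195248]
```

View pics/w1.png

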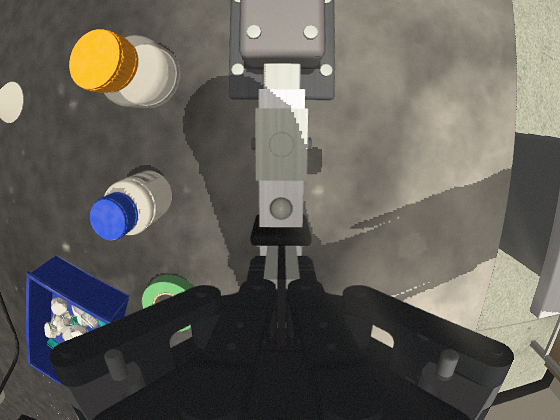

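View pics/s1.png

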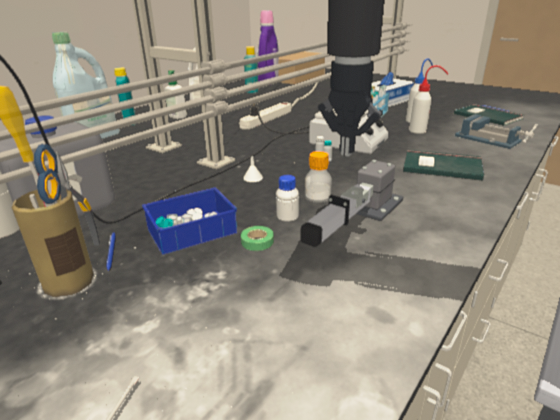

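```bash
python3 - <<'E'
import cv2
t=cv2.imread("pics/w1.png")[90:290,210:350]; cv2.imwrite("pics/w1c.png",cv2.resize(t,None,fx=3,fy=3,interpolation=cv2.INTER_CUBIC))
import pickle
from h import *
s=pickle.load(open("w1.pkl","rb")); s["fish"]=1
print("cam",ray(s,0,0)[0])
for n,u,v,z in [("btn",281.3,208,.080),("hole",281.3,144,.0765),("tubeL",258,200,.075),("tubeR",304,200,.075),("tubeend",282,89.5,.075),("bandnear",281,181,.0765),("bandfar",281,108,.0765),("collar top",281,229,.093)]:
    print(n,at(s,u,v,z).round(4))
E
```

```text
cam [ 0.55748566 -0.10040771  0.3196146 ]
btn [ 0.5569 -0.0368  0.08  ]
hole [ 0.5575 -0.0852  0.0765]
tubeL [ 0.575  -0.0417  0.075 ]
tubeR [ 0.5394 -0.0422  0.075 ]
tubeend [ 0.5576 -0.1262  0.075 ]
bandnear [ 0.5574 -0.0571  0.0765]
bandfar [ 0.5581 -0.1121  0.0765]
collar top [ 0.5569 -0.0243  0.093 ]
```

View pics/w1c.png

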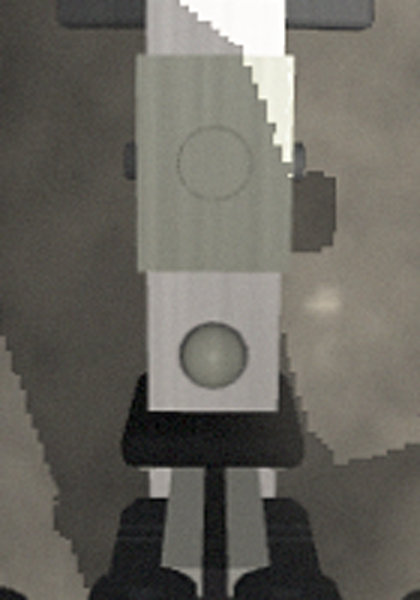

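```bash
python3 - <<'E'
from cell import env
from h import *
Q=q(-1); X,Y=0.5563,-0.0341
env.move_linear([X,Y,0.165],Q,rate=0.08)
f0=env.get_ft_force(); print(f0, env.get_tcp_pos())
print(env.move_linear([X,Y,0.152],rate=0.01,until_force=1.5), env.get_tcp_pos(), env.get_ft_force()-f0,env.get_time_s())
s=env.snapshot("wrist"); cv2.imwrite("pics/w2.png",s["color"][:,:,::-1])
E
```

```text
[ 1.58818121  0.32790437 -0.58975754] [ 0.55665841 -0.03403006  0.16554631]
True [ 0.55623566 -0.03412583  0.15381548] [-1.35251176 -0.81397347  2.99029765] 5.7167
```

View pics/w2.png

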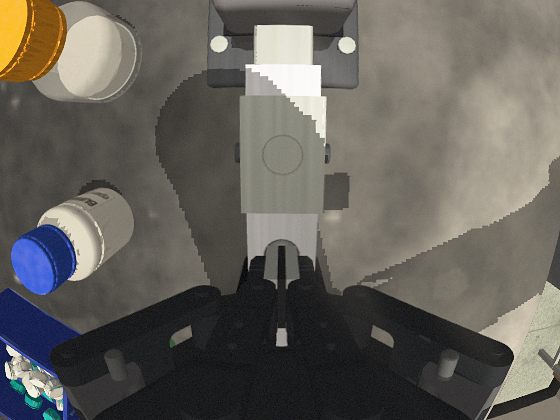

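```bash
python3 - <<'E'
from cell import env
from h import *
X,Y=0.5563,-0.0341
for z in np.arange(.153,.1462,-.0005):
    r=env.move_linear([X,Y,z],rate=0.01,until_force=6); env.sleep(.05)
    F=np.mean([env.get_ft_force() for _ in range(5)],0); print(round(z,4),r,env.get_tcp_pos()[2].round(4),F.round(2))
    if r or F[2]>6: break
print(env.get_time_s())
E
```

```text
0.153 False 0.153 [-0.25 -0.19  3.51]
0.1525 False 0.1525 [ 0.61 -0.5   4.06]
0.152 False 0.152 [0.9  1.73 2.4 ]
0.1515 False 0.1515 [0.04 0.83 3.43]
0.151 False 0.151 [0.72 0.16 2.76]
0.1505 False 0.1505 [ 0.11 -0.76  2.74]
0.15 False 0.15 [0.16 0.1  3.81]
0.1495 False 0.1495 [-0.53  0.76  3.7 ]
0.149 False 0.149 [0.04 0.25 4.02]
0.1485 False 0.1485 [1.13 1.25 4.26]
0.148 False 0.148 [0.97 0.69 3.88]
0.1475 False 0.1476 [-0.66  0.53  5.33]
0.147 False 0.1473 [-0.5  -0.42  6.61]
9.6667
```

```bash
python3 - <<'E'
from cell import env
from h import *
X,Y=0.5563,-0.0341
for i in range(1,29):
    d=i*.0005
    r=env.move_linear([X-.015*d,Y+d,.1475],rate=0.01,until_force=9); env.sleep(.03)
    F=np.mean([env.get_ft_force() for _ in range(5)],0); p=env.get_tcp_pos(); print(round(d*1e3,1),r,((p-[X,Y,0])*1e3).round(2)[1:],F.round(1))
    if r or np.linalg.norm(F)>17: break
print(env.get_time_s())
E
```

```text
0.5 False [  0.29 147.59] [ 0.1 -1.9  5. ]
1.0 False [  0.64 147.62] [-0.2 -2.1  4.2]
1.5 False [  1.08 147.64] [ 0.5 -3.7  5.9]
2.0 False [  1.58 147.65] [-0.2 -2.5  6.3]
2.5 False [  2.02 147.68] [ 1.  -3.2  6.1]
3.0 False [  2.5  147.68] [ 0.9 -3.7  6. ]
3.5 False [  3.   147.67] [-0.5 -4.   6.3]
4.0 False [  3.4  147.71] [ 0.2 -3.8  5.8]
4.5 False [  3.87 147.68] [ 0.2 -5.3  6. ]
5.0 False [  4.34 147.67] [ 0.1 -4.5  5.7]
5.5 False [  4.85 147.7 ] [-0.3 -4.8  6.1]
6.0 False [  5.35 147.66] [ 0.  -3.9  7.1]
6.5 False [  5.83 147.65] [-0.  -3.9  6.2]
7.0 False [  6.36 147.67] [-0.2 -4.3  6.2]
7.5 False [  6.82 147.68] [ 0.1 -4.4  5.3]
8.0 False [  7.26 147.68] [ 1.5 -5.1  5.9]
8.5 False [  7.62 147.69] [ 0.1 -5.3  5.7]
9.0 False [  7.95 147.67] [ 0.4 -7.1  5. ]
9.5 False [  8.28 147.7 ] [ 0.6 -8.9  5.3]
10.0 False [  8.75 147.67] [ 0.2 -8.3  5.5]
10.5 False [  9.21 147.65] [ 2.2 -8.1  5. ]
11.0 False [ 10.09 147.64] [ 0.1 -6.4  5. ]
11.5 False [ 10.67 147.67] [ 1.9 -5.   5.2]
12.0 False [ 11.38 147.66] [ 0.2 -4.3  5.6]
12.5 False [ 11.88 147.66] [ 0.1 -4.   5.8]
13.0 False [ 12.46 147.65] [ 0.5 -4.1  5. ]
13.5 False [ 13.05 147.65] [ 1.2 -3.7  5.8]
14.0 False [ 13.57 147.65] [ 0.6 -3.5  5. ]
17.6
```

```bash
python3 - <<'E'
from cell import env
from h import *
X,Y=0.5563,-0.0341
d=.018
r=env.move_linear([X-.015*d,Y+d,.1475],rate=0.01,until_force=8); 
F=np.mean([env.get_ft_force() for _ in range(5)],0); p=env.get_tcp_pos(); print(round(d*1e3,1),r,((p-[X,Y,0])*1e3).round(2)[1:],F.round(1))
print(env.get_time_s())
s=env.snapshot("wrist"); t=s["color"][90:290,190:370,::-1];cv2.imwrite("pics/w3.png",cv2.resize(t,None,fx=3,fy=3))
E
```

```text
18.0 False [ 17.49 147.67] [ 1.5 -4.4  5.8]
18.15
```

View pics/w3.png

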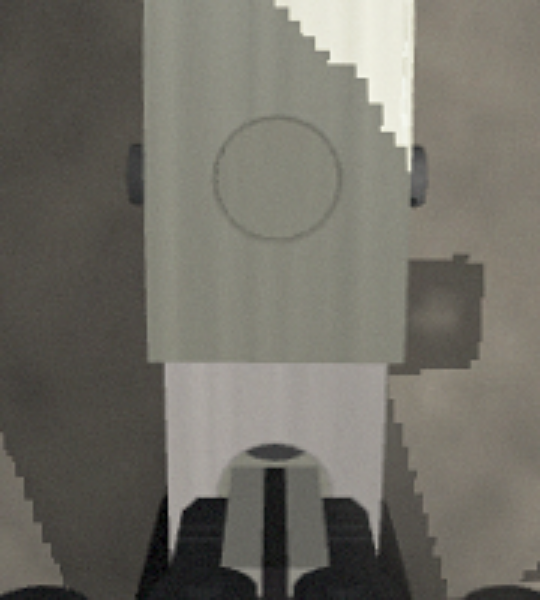

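```bash
python3 - <<'E'
from cell import env
from h import *
X,Y=0.5563,-0.0341
def rep(r,d):
    F=np.mean([env.get_ft_force() for _ in range(5)],0); p=env.get_tcp_pos(); print(round(d*1e3,1),r,((p-[X,Y,0])*1e3).round(2)[1:],F.round(1),env.get_time_s())
def go(d,rate,f,z=.150):
    r=env.move_linear([X-.015*d,Y+d,z],rate=rate,until_force=f); rep(r,d); return r
go(.018,.02,8)
if not go(.036,.015,9):
  for d in np.arange(.037,.0575,.001):
    if go(d,.008,7): break
    if abs(env.get_ft_force()[1])>11: print("F"); break
rep(0,0)
s=env.snapshot("wrist"); t=s["color"][90:290,190:370,::-1];cv2.imwrite("pics/w4.png",cv2.resize(t,None,fx=3,fy=3))
E
```

```text
18.0 False [ 17.51 149.53] [-1.9 -4.   0.8] 18.475
36.0 False [ 35.88 149.58] [-1.3 -4.4 -2.6] 19.825
37.0 False [ 37.05 149.89] [-1.7 -3.7 -0.8] 20.1
38.0 False [ 38.14 150.09] [-1.  -2.9 -2.5] 20.375
39.0 False [ 39.16 150.11] [-1.  -2.6 -2.4] 20.65
40.0 False [ 40.19 150.1 ] [-0.9 -3.1 -1.3] 20.925
41.0 False [ 41.1  150.07] [-0.1 -2.7 -1.4] 21.2
42.0 False [ 42.12 150.13] [ 0.5 -3.1 -2.3] 21.475
43.0 False [ 43.13 150.12] [ 0.9 -3.3 -1.6] 21.75
44.0 False [ 44.24 150.12] [ 1.  -2.2 -1.6] 22.025
45.0 False [ 45.28 150.13] [ 0.7 -2.1 -0.4] 22.3
46.0 False [ 46.2  150.12] [ 0.4 -1.5  0.1] 22.575
47.0 False [ 47.16 149.98] [-0.3 -0.6 -0.2] 22.85
48.0 False [ 48.19 149.91] [-0.4  0.3  0.3] 23.125
49.0 False [ 49.09 149.95] [ 0.5 -0.4  0. ] 23.4
50.0 False [ 50.09 149.99] [-0.6  1.1 -0.1] 23.675
51.0 False [ 51.08 150.02] [ 0.4 -0.9  0.4] 23.95
52.0 False [ 52.04 150.01] [-0.5 -0.2 -0.5] 24.225
53.0 False [ 52.9 150. ] [ 0.4 -1.8 -0.2] 24.5
54.0 False [ 53.97 149.98] [-0.1 -2.5  0.8] 24.775
55.0 False [ 54.82 150.  ] [ 2.2 -4.4 -0.4] 25.05
56.0 False [ 55.25 150.01] [ 2.9 -7.7 -0.4] 25.325
57.0 False [ 55.62 150.02] [  3.5 -12.1  -1. ] 25.6
F
0.0 0 [ 55.62 150.02] [  3.5 -12.1  -1. ] 25.6
```

View pics/w4.png

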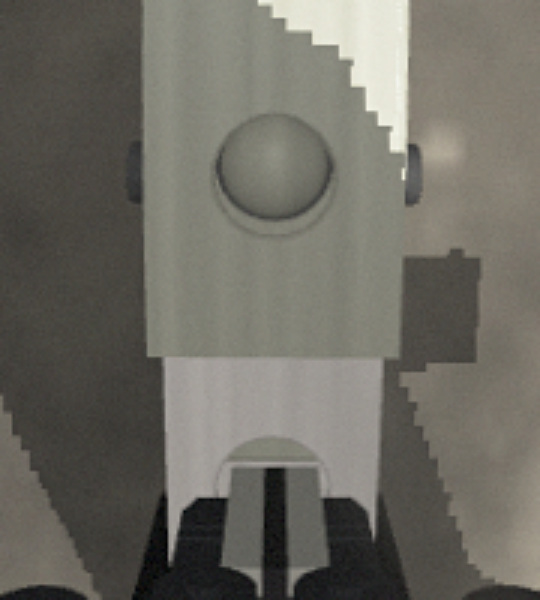

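```bash
python3 - <<'E'
from cell import env
from h import *
X,Y=0.5563,-0.0341
d=.0515
env.move_linear([X,Y+d,.150],rate=.02); print(env.get_ft_force().round(1))
env.move_linear([X,Y+d,.25],rate=.08)
s=env.snapshot("wrist"); cv2.imwrite("pics/w5.png",s["color"][:,:,::-1])
env.movep([.42,-.25,.30],q(-1))
env.sleep(.3)
s=env.snapshot("top"); cv2.imwrite("pics/top5.png",s["color"][:,:,::-1])
t=s["color"][180:300,230:440,::-1];cv2.imwrite("pics/top5c.png",cv2.resize(t,None,fx=3.8,fy=3.8,interpolation=cv2.INTER_CUBIC))
s=env.snapshot("scene"); cv2.imwrite("pics/s5.png",cv2.resize(s["color"][140:260,230:410,::-1],None,fx=4,fy=4,interpolation=cv2.INTER_CUBIC))
print(env.get_time_s(),env.get_ft_force())
E
```

```text
[-0.2 -0.7  0.2]
29.0917 [ 0.02876221  0.0426447  -0.35420237]
```

View pics/top5c.png

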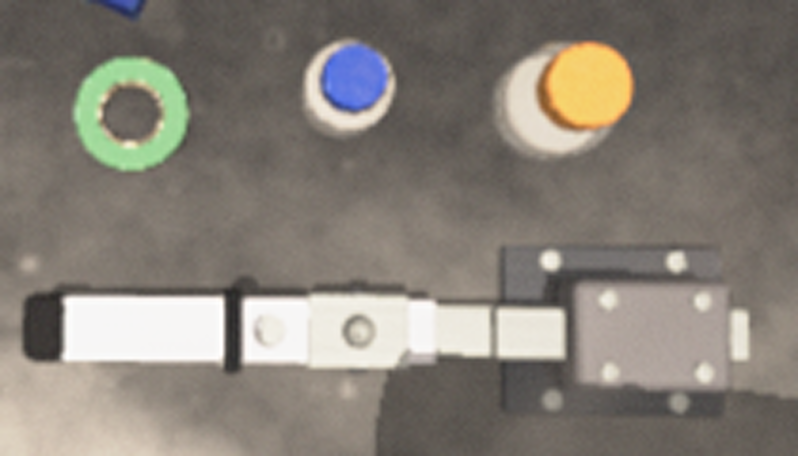

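View pics/s5.png

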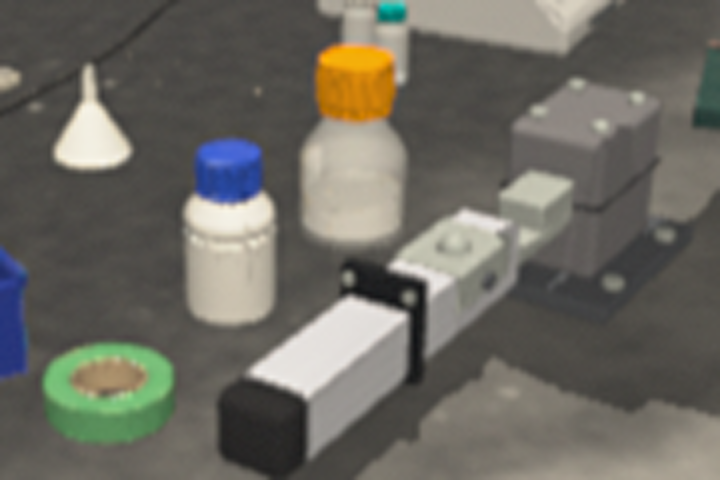

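View pics/w5.png

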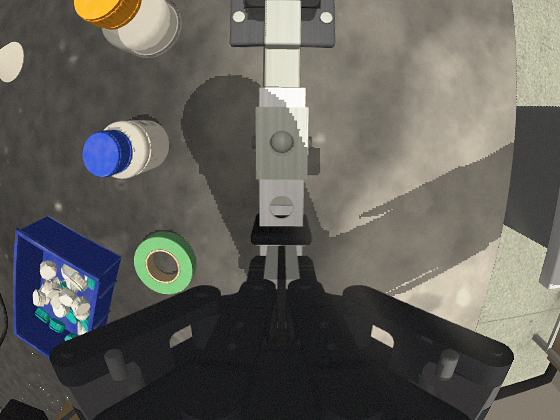

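```bash
python3 - <<'E'
from cell import env
from h import *
env.movep([.45,.02,.19],q(-1))
s=env.snapshot("wrist"); cv2.imwrite("pics/w6.png",cv2.resize(s["color"][60:260,100:340,::-1],None,fx=3.3,fy=3.3,interpolation=cv2.INTER_CUBIC))
R=cv2.Rodrigues(np.array(s["rvec"],float))[0];t=np.array(s["tvec"])
for z in (.075,.0765,.0785,.080,.082):
    c=R@np.array([.5563,-.0356,z])+t; th=np.arctan2(np.hypot(c[0],c[1]),c[2]); k=th/np.hypot(c[0],c[1])
    uv=np.array([s["cx"]+s["fx"]*k*c[0],s["cy"]+s["fy"]*k*c[1]]); print(z,uv,(uv-[100,60])*3.3)
print(env.get_time_s())
E
```

```text
0.075 [113.67473866 144.37604158] [ 45.12663757 278.44093721]
0.0765 [112.53913951 144.57085796] [ 41.37916038 279.08383125]
0.0785 [111.00320345 144.83559251] [ 36.31057139 279.95745527]
0.08 [109.83459904 145.03796964] [ 32.45417682 280.62529982]
0.082 [108.25380798 145.3130461 ] [ 27.23756633 281.53305212]
30.2667
```

View pics/w6.png

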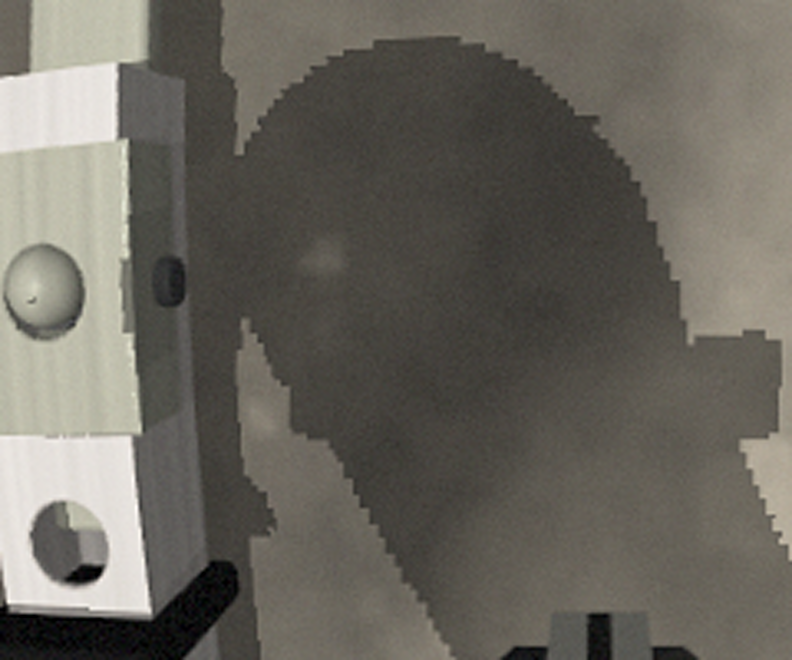

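```bash
python3 - <<'E'
from cell import env
from h import *
env.movep([.45,-.0347,.25],q(-1))
env.movep([0.5557,-0.0347,0.25],q(-1)); 
print(env.get_tcp_pos(),env.get_time_s())
s=env.snapshot("wrist"); b=s["color"][:,:,::-1]; cv2.imwrite("pics/w7.png",b)
a=cv2.imread("pics/w1.png")
f=lambda i:cv2.resize(i[180:235,250:315],None,fx=6,fy=6,interpolation=cv2.INTER_CUBIC)
cv2.imwrite("pics/cmp.png",np.hstack([f(a),f(b)]))
g=lambda i:cv2.cvtColor(i,cv2.COLOR_BGR2GRAY).astype(np.float32)
T=g(a)[199:218,272:292]; # button
r=cv2.matchTemplate(g(np.ascontiguousarray(b))[190:228,262:302],T,cv2.TM_CCOEFF_NORMED); print(cv2.minMaxLoc(r))
T=g(a)[20:80,235:330]; r=cv2.matchTemplate(g(np.ascontiguousarray(b))[10:90,225:340],T,cv2.TM_CCOEFF_NORMED); print(cv2.minMaxLoc(r))
E
```

```text
[ 0.55572237 -0.03478681  0.24796514] 31.1833
(-0.3909073770046234, 0.7073843479156494, (0, 11), (9, 10))
(0.06924714148044586, 0.9841460585594177, (20, 0), (9, 9))
```

View pics/cmp.png

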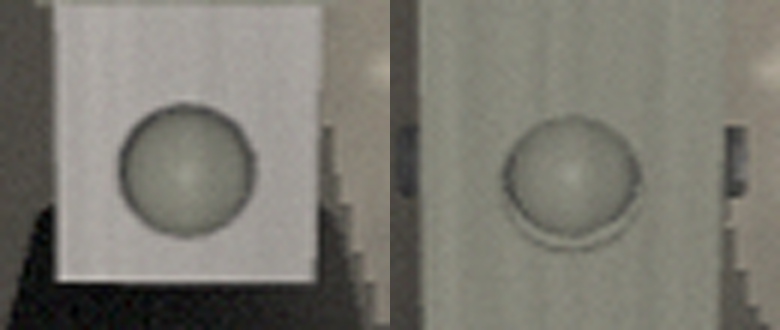

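```bash
python3 - <<'E'
from cell import env
from h import *
env.sleep(.5)
env.move_linear([0.55576718,-0.03535965,0.25002966],rate=.02); env.sleep(.3); print(env.get_tcp_pos(),env.get_time_s())
s=env.snapshot("wrist"); b=np.ascontiguousarray(s["color"][:,:,::-1]); cv2.imwrite("pics/w8.png",b)
a=cv2.imread("pics/w1.png")
f=lambda i:cv2.resize(i[180:235,250:315],None,fx=6,fy=6,interpolation=cv2.INTER_CUBIC)
cv2.imwrite("pics/cmp2.png",np.hstack([f(a),f(b)]))
g=lambda i:cv2.cvtColor(i,cv2.COLOR_BGR2GRAY).astype(np.float32)
def sub(sl,m):
    y0,y1,x0,x1=sl; up=lambda i:cv2.resize(i,None,fx=8,fy=8,interpolation=cv2.INTER_CUBIC)
    r=cv2.matchTemplate(up(g(b)[y0-m:y1+m,x0-m:x1+m]),up(g(a)[y0:y1,x0:x1]),cv2.TM_CCOEFF_NORMED); _,v,_,l=cv2.minMaxLoc(r); print(v,np.array(l)/8-m)
sub((10,80,235,330),5); sub((200,217,273,291),5); sub((202,214,276,288),5)
E
```

```text
[ 0.5557706  -0.03534385  0.24999009] 32.2833
0.9976272583007812 [0.125 0.   ]
0.7383848428726196 [-0.25  0.75]
0.9652016758918762 [0. 0.]
```

View pics/cmp2.png

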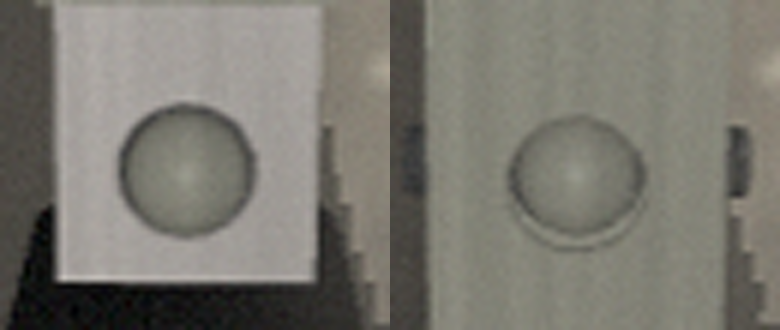

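```bash
python3 - <<'E'
from cell import env
from h import *
env.move_linear([0.5557,-0.0354,0.30],rate=.1); env.sleep(.3)
print(env.get_ft_force(),env.get_time_s())
s=env.snapshot("top"); print("tape",at(s,0.5,0.5,0).round(1)); cv2.imwrite("pics/top9.png",s["color"][:,:,::-1])
a=cv2.imread("pics/top0.png"); b=cv2.imread("pics/top5.png")
d=cv2.absdiff(a,b).max(2)
for n,(y0,y1,x0,x1) in dict(tape=(190,230,245,285),blue=(185,220,305,337),orange=(188,225,355,400)).items(): print(n,d[y0:y1,x0:x1].mean())
env.close_job()
E
```

```text
[-0.06254579  0.51957696 -1.0773804 ] 33.2833
tape [1.2 0.8 0. ]
tape 4.54125
blue 4.651785714285714
orange 4.817417417417418
the job is handed in; nothing more can be done
```

The leg is one hole longer: the snap button is out in the hole of the steel band, and I handed the job in at about 33 s of the 64 s. No verdict is reported back.

**What I did:** I closed the fingertip and pressed the button flush, with about 6.6 N downward at most. I then pushed the collar in 0.5 mm steps. The dome wedged under the hole's edge at about 9 N, and sliding took about 4 N after that. I raised the tip off the tube and pushed on slowly. The hard stop came after about 55 mm of tip travel, and I stopped at about 12 N. I backed off, lifted away and retreated.

**What the last checks showed:**
- **Button:** It stands out in the band hole in the wrist and scene views. From the same wrist pose as at the start, the centre of the dome shows no pixel shift, so its height is the same to about 1 mm. A larger patch that includes the hole's rim matched less well (0.74, shifted about 0.75 px). I put that down to the different hole around the button.
- **Slide:** I did not measure the final slide directly. Before moving, the hole measured 48 to 50 mm from the button, and the tip travel to the stop roughly agrees with that.
- **Force reading:** During the free part of the push it dropped to about 0 N between roughly 47 and 52 mm of travel, before rising again at the stop. I take this as the tube jumping ahead when the button clicked.
- **Bystanders:** The tape roll and both bottles show only image noise between the first top picture and the one after the push.
- **Contact:** The arm was clear of everything at hand-in, and the wrist force was within noise.

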